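# Change-over: take the worn sanding drum off the bench polisher

### The job

Take the worn sanding drum off the green polisher: push the red release button all the way down (it stays down), turn the drum anticlockwise by its finger bar, about a quarter turn, until you feel it come up against its stop, and lift it straight off. Stand it upright inside the blue tray and let go. Work by feel: do not force the button, the lock, the stop or the bayonet lugs, set the drum down gently, and leave the tape roll, the black case and the jar where they are.

Things in the scene. Friction and masses are not known exactly. Their poses are not given: they have to be found in the camera images.
- mount: Polisher drive unit fixed to the bench: green housing 180 x 120 mm, flat top 50 mm above the bench, dark foot plate 196 x 136 mm. Origin on the bench under the drum's axis; z up; x points to the red button, 80 mm away. The housing runs from 62 mm behind to 118 mm ahead of the origin along x. More than 60 N between drum and polisher (stops, lips, lock pin) damages it.
- mount_axis (a point): Point on the drum's axis on the housing top, 50 mm above the bench, where the drum's underside sits; axes as the mount's. Round it stands the steel bayonet socket (outer radius 40 mm, top 63 mm above the bench), fixed, with two lips over the drum's two lugs, two gaps and two hard end stops.
- socket_lips (a point): On the drum's axis, 63 mm above the bench, axes as the mount's. How far the drum turns differs and is not measured: 58 to 90 degrees anticlockwise (from above) from locked to the hard end stops. It can be lifted only within the last 6 degrees before the stops; elsewhere the lips catch its lugs after 2.5 mm of lift. Clear of the socket once 14 mm up.
- button (a joint): Red release button's travel, m: 0 up (locked), 0.008 fully down on its hard stop. Slides straight down against about 4 N of friction, has no return spring, stays where it is left. Its brass lock pin stands in the notch between the drum's ears and is clear below them once the button is down at least 6 mm.
- button_top (a point): Centre of the top face of the red round button cap (28 mm diameter, 10 mm thick, on a stem), 90 mm above the bench when up; goes down with the button. x axis as the mount's. More than 60 N on it damages it.
- drum: Sanding drum, 0.28 to 0.45 kg, 84 mm tall. Origin: centre of its underside; z up its axis. Steel spigot 40 mm diameter, 15 mm high, with lugs along +x and -x out to 29 mm radius; above it aluminium flange 72 mm diameter with two ears along +x reaching 52 mm out; red-brown drum 64 mm diameter from 20 mm to its flat top at 50 mm. Locked, its axes line up with the mount's.
- bar (a point): Middle of the aluminium finger bar on the drum's top, on the drum's axis, 72 mm above its underside; axes as the drum's. Bar 16 mm thick (along x: pinch across this), 52 mm long (along y), 34 mm high: from 22 mm below this point to 12 mm above it. The seated drum has about 1.5 mm sideways and 2 degrees turning play.
- tray: Blue open tray fixed to the bench, 160 x 160 mm outside, walls 5 mm thick and 24 mm high, cork floor. More than 90 N on it from the drum (a fall of some 15 mm) is too hard. Origin: centre of its underside, on the bench.
- tray_in (a point): Centre of the tray's inner floor, 5 mm above the bench.
- tape: Roll of cream tape lying flat, 100 mm outside diameter, 24 mm high, loose. Origin: centre of its underside. Leave alone.
- case: Black spectacle case, 65 x 155 x 48 mm, loose. Origin: centre of its underside. Leave alone.
- polish: Metal jar of polish with yellow cap, 72 mm diameter, 75 mm high, loose. Origin: centre of its underside. Leave alone.
Things that resemble listed ones, but are neither listed nor needed, are in the scene too. Leave any purple look-alike of the drum alone. What is shaped like the mount but brown or pink is not meant.

How it is judged:
By the outcome, as a careful person would: the job done as asked, in the order asked, and still so for the second after the job is handed in, with the robot touching nothing.
It also fails if it takes over 72 s, if anything falls off the work surface, if the arm or the gripper's body presses on something with over 40 N, if the wrist force passes 120 N, or if a joint passes its speed limit or range.

### The arm

A 6-joint arm with a two-finger parallel gripper is mounted at the origin on the work surface. World frame = base frame: x ahead of the robot, y to its left, z up, the work surface at z = 0. Lengths are in m, angles in rad, forces in N, time in s.
With the tool pointing down it reaches from about 0.3 to 0.775 m from the base axis. Payload 14.6 kg.
Tool frame: the origin (TCP) lies on the centre line of the jaws, within the pads' length; the fingertips stand 25 mm ahead of it and the grasp point (between the pads) lies 6 mm ahead of it (ctrl.tip_reach is the distance from the TCP to the fingertips, in m); z points along the fingers, y is the line along which they close (so a half turn about z gives the same grasp; the last joint's range is limited). The gripper opens to 94 mm and grips with 3 to 60 N. Pads are 16 mm wide; open, the fingers measure 119 mm over their backs; the gripper's body (75 mm by 177 mm) begins 78 mm behind the grasp point.
Start: joints at [-1.257, 0.3, 1.521, -0, 1.321, -0.067], TCP at [0.204, -0.511, 0.23] pointing down, gripper open.
Joint ranges: [-3.03, 3.03], [-0.79, 2.21], [0.23, 2.52], [-1.04, 4.18], [0, 3.07], [-2.55, 2.55]. Speed limits (rad/s): [2.22, 2.22, 2.57, 3.14, 3.14, 3.14].

### API

Orientations are given as [roll, pitch, yaw] about the fixed x, y, z axes, in that order (R = Rz(yaw) Ry(pitch) Rx(roll)).
In Python, from station import ctrl gives the robot as it stands. The module is installed in compiled form; this text tells all that it offers.
- The arm moves only by the tool apply_moves, never from a script. Its argument "deltas" is a list of rows, each a list of 7 numbers: the closure in counts, from 0 (fully open) to 255 (shut), then the shift along the world's x, y, z in cm, then the turn, a rotation vector about the world's x, y, z in rad. In form: [[jaw, tx, ty, tz, ax, ay, az], ...]. A call has 1 to 10 rows; each row shifts and turns the commanded pose from where the row before left it; what a row does not reach is not made up. A row lasts 1/10 s, in which the tool goes at most 50 mm and 8.59 degrees, less where a joint would pass 70% of its speed; a pose out of reach is approached as far as the arm can. A call with a gripper value outside its range is refused whole. The fingers move at their own pace and stop on an object; "grip_force" is the grip in N (left out, the last holds). Time passes only in rows, so rows that do not move let the fingers close. It gives the time, the measured TCP pose, the force, the opening and the grip force at its end, in the units of the state.
- ctrl.get_obs(): the state, without advancing time (a new reading comes with each control period).
- ctrl.camera(name): name is "side" or "top" or "wrist"; returns a dict with "img" (384x512x3 uint8, red, green, blue), "K" (3x3 intrinsics, pixels), "pose" (4x4, takes a point from camera to world coordinates); the wrist camera has in their place "hand_eye" (4x4, takes a point from camera to tool coordinates, whose origin is the TCP and whose axes are the flange's). Camera axes: x right, y up, looking along -z (the intrinsics and any distortion apply to the point x, -y, -z); pixel columns grow to the right and rows downward; lengths in m; the calibration is good to about 2 mm. A picture is of the moment at which its call begins: read the wrist's pose just before it. There is no depth.
- ctrl.hand_in(): hands the job in; it is judged then, once.
The state is a dict: "time_s": time; "qpos": joint angles; "joint_vel": joint speeds; "tau": joint torques, N m; "ee_pos": TCP position; "eef_rot": TCP orientation; "force": force on the tool from outside, world axes, zero at the start; "moment": the same for the moment, N m; "grip_width": finger opening in m; "grip_force": force on a finger pad.
Only numpy, scipy, OpenCV 4.12 (cv2) and the standard library are available. Lean on these libraries where they do the work, as an engineer would, in place of code of your own. Each camera call takes 0.05 s, during which the arm holds its last target. There are 200 camera calls.

## Working session

There is one attempt and no reset: what is moved stays moved. The work goes in short steps, Python scripts to look and compute and a tool call to move; the robot and the scene stay as the last step left them, time stands still between calls to the robot, and variables do not carry over. Pictures are saved under pics/ and viewed, at most 10 in all, crops included, and the job is handed in when it is done.

Besides the shell and the picture viewer there is one more tool, called as a command line: name --pt "numbers of a row" for each row, then --argument value for the rest. apply_moves: Moves the arm, as the interface text tells. Its arguments: {"type":"object","properties":{"deltas":{"type":"array"},"grip_force":{"type":"number"}},"required":["deltas"]}

```bash
mkdir -p pics; python3 - <<'E'
from station import ctrl
import cv2,numpy as np,pickle
d={n:ctrl.camera(n) for n in("top","side")}
pickle.dump(d,open('c0.pkl','wb'))
for n in d:
    cv2.imwrite(f'pics/{n}0.png',cv2.resize(d[n]['img'][...,::-1],(768,576)))
    print(n,{k:np.round(v,3).tolist() for k,v in d[n].items() if k!='img'},d[n].keys())
o=ctrl.get_obs();print(o, ctrl.tip_reach)
E
```

```text
top {'K': [[449.636, 0.0, 254.512], [0.0, 449.636, 196.001], [0.0, 0.0, 1.0]], 'pose': [[-0.018, 0.994, -0.107, 0.33], [-1.0, -0.02, -0.012, -0.127], [-0.014, 0.107, 0.994, 1.603], [0.0, 0.0, 0.0, 1.0]]} dict_keys(['img', 'K', 'pose'])
side {'K': [[488.722, 0.0, 252.897], [0.0, 488.722, 198.863], [0.0, 0.0, 1.0]], 'pose': [[-0.994, 0.071, -0.083, 0.369], [-0.109, -0.527, 0.843, 1.153], [0.016, 0.847, 0.532, 0.888], [0.0, 0.0, 0.0, 1.0]]} dict_keys(['img', 'K', 'pose'])
{'time_s': 0.1, 'qpos': array([-1.25657095e+00,  3.00403998e-01,  1.52150479e+00,  1.12948748e-05,
        1.32066253e+00, -6.65707132e-02]), 'joint_vel': array([ 1.25688716e-04, -1.59104004e-03,  6.63904597e-05,  1.89946468e-03,
       -5.49756465e-05,  9.00847520e-04]), 'tau': array([ 2.22093763e-04, -5.32647264e+01, -3.53288341e+01,  7.09003466e-02,
        2.35021318e-02, -4.25837345e-05]), 'ee_pos': array([ 0.20436705, -0.51041095,  0.22995539]), 'eef_rot': array([-3.14061689e+00, -7.60181604e-05,  3.80793252e-01]), 'force': array([0.21851936, 1.12050797, 0.13193132]), 'moment': array([-0.02673492, -0.00164053, -0.00804321]), 'grip_force': 0.0, 'grip_width': 0.09411976176925349} 0.025
```

View pics/top0.png

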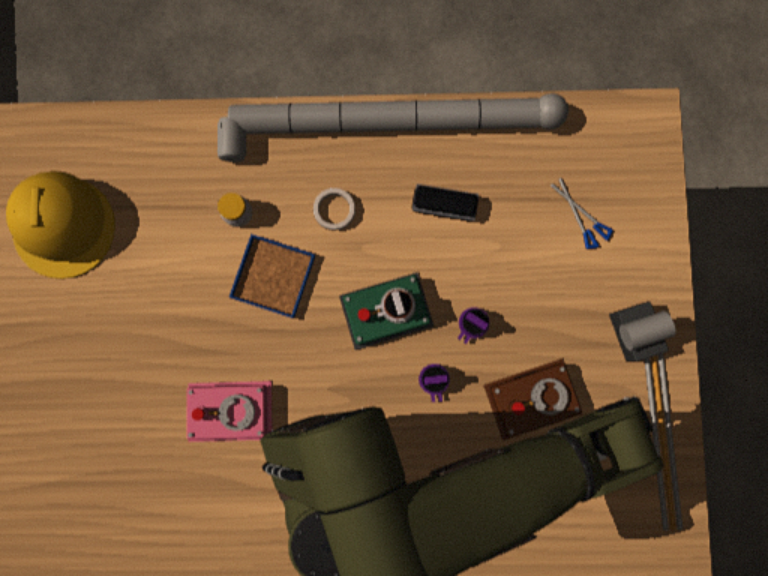

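View pics/side0.png

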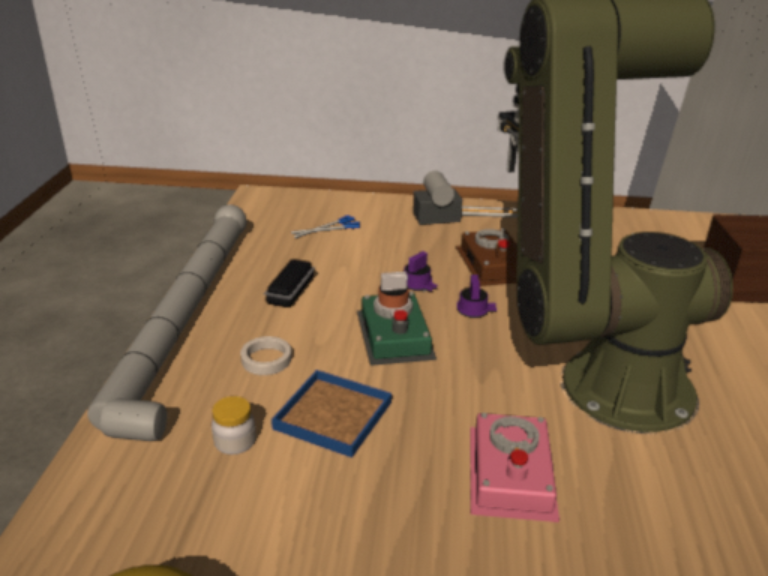

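The top view (768 px) shows the candidates. The green polisher is at (388,310), with its red button at (364,314) and a red-brown drum with a pale bar at (397,303). The look-alikes are purple drums at (474,323) and (435,379), a brown mount at (535,398) and a pink mount at (230,411). By the description I choose the green one. The tray is at (275,277), the tape at (335,208), the case at (447,202) and the jar at (233,208). I'll measure and check with a crop.

```bash
cat > h.py <<'E'
import numpy as np,cv2
def ray(c,uv,z):
    K,P=c['K'],c['pose']; d=np.linalg.inv(K)@[uv[0],uv[1],1]; d=P[:3,:3]@(d*[1,-1,-1]); o=P[:3,3]
    return o+d*(z-o[2])/d[2]
def proj(c,X):
    P=c['pose']; q=P[:3,:3].T@(np.asarray(X)-P[:3,3]); q=c['K']@(q*[1,-1,-1]); return q[:2]/q[2]
def blob(img,lo,hi,box):
    h=cv2.cvtColor(img,cv2.COLOR_RGB2HSV); m=cv2.inRange(h,lo,hi); k=np.zeros_like(m); x0,y0,x1,y1=box; k[y0:y1,x0:x1]=m[y0:y1,x0:x1]
    return k
E
python3 - <<'E'
import pickle; from h import *
d=pickle.load(open('c0.pkl','rb'))
def big(m):
    c=cv2.findContours(m,0,2)[0]; return max(c,key=cv2.contourArea)
t=d['top']; s=d['side']
for n,c,bg,bt,br in (('top',t,(220,175,300,240),(145,150,220,220),(236,200,250,216)),('side',s,(235,190,295,245),(175,240,270,305),(260,205,275,217))):
    g=cv2.convexHull(big(blob(c['img'],(50,80,30),(90,255,255),bg)))
    b=cv2.convexHull(big(blob(c['img'],(100,110,30),(125,255,255),bt)))
    r=big(blob(c['img'],(0,150,90),(6,255,255),br))
    for nm,h,z in(('green',g,.05),('tray',b,.024)):
        q=cv2.approxPolyN(h,4).reshape(-1,2) 
        W=np.array([ray(c,p+.0,z)[:2] for p in q]); e=np.roll(W,-1,0)-W
        print(n,nm,q.tolist(),W.round(3).tolist(),'c',W.mean(0).round(4),'len',np.linalg.norm(e,axis=1).round(3),'ang',np.degrees(np.arctan2(e[:,1],e[:,0])).round(1))
    M=cv2.moments(r);uv=(M['m10']/M['m00'],M['m01']/M['m00']);print(n,'button',uv,cv2.contourArea(r),ray(c,uv,.09 if n=='top' else .086).round(4))
a=cv2.resize(t['img'][170:240,220:300,::-1],(480,420),interpolation=2)
b=cv2.resize(s['img'][175:245,225:305,::-1],(480,420),interpolation=2)[:, :320]
cv2.imwrite('pics/crop.png',np.hstack([a,b]))
E
```

```text
top green [[286, 215], [237, 230], [227, 197], [276, 183]] [[0.429, -0.216], [0.38, -0.046], [0.496, -0.013], [0.541, -0.184]] c [ 0.4615 -0.115 ] len [0.177 0.12  0.177 0.117] ang [ 105.9   16.1  -75.1 -164.1]
top tray [[210, 169], [196, 211], [153, 198], [167, 156]] [[0.6, 0.048], [0.451, 0.099], [0.5, 0.251], [0.65, 0.202]] c [0.5501 0.15  ] len [0.157 0.16  0.158 0.162] ang [ 161.2   72.1  -18.2 -108.1]
top button (242.03555555555553, 209.3111111111111) 37.5 [ 0.4485 -0.0663  0.09  ]
side green [[291, 235], [249, 239], [239, 198], [275, 197]] [[0.369, 0.007], [0.488, 0.041], [0.545, -0.173], [0.43, -0.195]] c [ 0.4579 -0.0798] len [0.123 0.222 0.117 0.21 ] ang [  16.4  -75.  -169.3  106.7]
side tray [[263, 263], [234, 304], [178, 284], [211, 247]] [[0.44, 0.111], [0.497, 0.277], [0.651, 0.223], [0.595, 0.059]] c [0.5459 0.1676] len [0.176 0.163 0.174 0.163] ang [  71.1  -19.2 -109.   161.4]
side button (266.7520325203252, 209.91463414634146) 41.0 [ 0.4466 -0.0607  0.086 ]
```

View pics/crop.png

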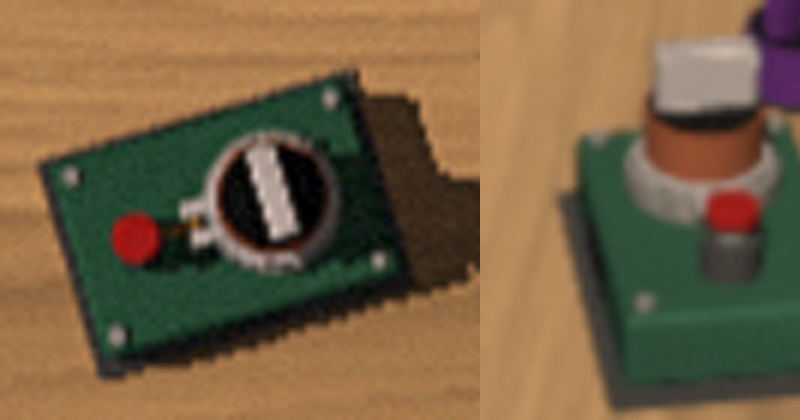

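The crop shows the green mount, with the red-brown drum, pale bar, ears toward the red button and button still up, so the choice is confirmed. The fit gives the axis at ≈(0.469,-0.142), the button at ≈(0.448,-0.066) and mount x at ≈105.5°. I'll move above it and refine with the wrist camera.

apply_moves --pt "255 2 4 1 0 0 0" --pt "255 2.5 4 1 0 0 -0.02" --pt "255 2.5 4 1 0 0 -0.02" --pt "255 2.5 4 1 0 0 -0.02" --pt "255 2.5 4 0 0 0 -0.02" --pt "255 2.5 4 0 0 0 -0.03" --pt "255 2.5 4 0 0 0 0" --pt "255 2.5 4 0 0 0 0" --pt "255 2.5 4 0 0 0 0" --pt "255 2.5 4 0 0 0 0"

```text
time_s: 1.1
ee_pos: [0.45, -0.1087, 0.2704]
eef_rot: [3.142, 0.0, 0.271]
force: [0.3, 0.3, 0.1]
grip_width: 0.0173
grip_force: 0.0
```

apply_moves --pt "255 0 0 0 0 0 0" --pt "255 0 0 0 0 0 0" --pt "255 0 0 0 0 0 0"

```text
time_s: 1.4
ee_pos: [0.449, -0.1113, 0.2703]
eef_rot: [-3.142, 0.0, 0.27]
force: [-0.4, -0.2, 0.8]
grip_width: 0.0004
grip_force: 0.0
```

```bash
python3 - <<'E'
from station import ctrl
import cv2,numpy as np,pickle
o=ctrl.get_obs();w=ctrl.camera('wrist');pickle.dump((o,w),open('w1.pkl','wb'))
print(o['ee_pos'],o['eef_rot'],o['force'],o['qpos'],o['grip_width'],w['K'],w['hand_eye'].round(4),w.keys())
cv2.imwrite('pics/w1.png',w['img'][...,::-1])
E
```

```text
[ 0.44901951 -0.11128556  0.27029763] [-3.14156169e+00  3.88115688e-04  2.70074996e-01] [-0.35121853 -0.17130981  0.82159993] [-3.22044198e-01  7.21983280e-02  1.69714179e+00 -1.94732023e-04
  1.37259187e+00  9.78715515e-01] 0.0003654467069512112 [[309.62112883   0.         254.31755807]
 [  0.         309.62112883 188.24376821]
 [  0.           0.           1.        ]] [[ 6.000e-04  9.744e-01  2.247e-01  6.510e-02]
 [ 1.000e+00 -2.000e-04 -1.700e-03  1.000e-04]
 [-1.600e-03  2.247e-01 -9.744e-01 -1.549e-01]
 [ 0.000e+00  0.000e+00  0.000e+00  1.000e+00]] dict_keys(['img', 'K', 'hand_eye'])
```

View pics/w1.png

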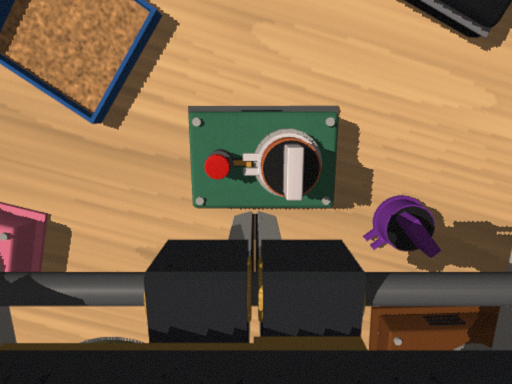

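The wrist view shows the mount square to the tool, with the button at (217,166), the bar at (293,171) and the ears around the brass pin at (250,164). I'll compute world positions.

```bash
python3 - <<'E'
import pickle; from h import *
from scipy.spatial.transform import Rotation as R
o,w=pickle.load(open('w1.pkl','rb'))
T=np.eye(4);T[:3,:3]=R.from_euler('xyz',o['eef_rot']).as_matrix();T[:3,3]=o['ee_pos']
c=dict(K=w['K'],pose=T@w['hand_eye'],img=w['img'])
h=blob(c['img'],(50,80,20),(90,255,255),(180,95,350,215))
k=max(cv2.findContours(h,0,2)[0],key=cv2.contourArea)
q=cv2.approxPolyN(cv2.convexHull(k),4).reshape(-1,2);W=np.array([ray(c,p+.0,.05)[:2] for p in q]);e=np.roll(W,-1,0)-W
print(q.tolist(),W.round(4).tolist(),W.mean(0),np.linalg.norm(e,axis=1).round(3),np.degrees(np.arctan2(e[:,1],e[:,0])).round(1))
r=blob(c['img'],(0,150,110),(6,255,255),(200,145,235,185));k=max(cv2.findContours(r,0,2)[0],key=cv2.contourArea)
(u,v),rad=cv2.minEnclosingCircle(k);print('button',u,v,rad,ray(c,(u,v),.09))
# screws, bar
g=cv2.cvtColor(c['img'],cv2.COLOR_RGB2HSV);m=((g[...,1]<60)&(g[...,2]>165)).astype(np.uint8)*255
m[:,:275]=0;m[:,315:]=0;m[:138]=0;m[205:]=0
k=max(cv2.findContours(m,0,2)[0],key=cv2.contourArea);b=cv2.boxPoints(cv2.minAreaRect(k));print('bar',b.round(1).tolist(),[ray(c,p,.134)[:2].round(4).tolist() for p in b])
E
```

```text
[[338, 112], [332, 207], [193, 207], [188, 109]] [[0.5436, -0.1881], [0.4313, -0.2187], [0.3845, -0.0497], [0.4997, -0.0172]] [ 0.46479049 -0.11841759] [0.116 0.175 0.12  0.176] [-164.7  105.5   15.8  -75.6]
button 216.5194549560547 166.28599548339844 12.541757583618164 [ 0.45012599 -0.06881727  0.09      ]
bar [[282.8999938964844, 198.89999389648438], [284.6000061035156, 145.0], [302.6000061035156, 145.60000610351562], [300.79998779296875, 199.39999389648438]] [[0.4444, -0.142], [0.4948, -0.1286], [0.4987, -0.145], [0.4485, -0.1591]]
```

apply_moves --pt "255 0 2.2 -1 0 0 0" --pt "255 0 2.2 -3 0 0 0" --pt "255 0 0 -4 0 0 0" --pt "255 0 0 -4 0 0 0" --pt "255 0 0 -2 0 0 0" --pt "255 0 0 -0.8 0 0 0" --pt "255 0 0 0 0 0 0" --pt "255 0 0 0 0 0 0"

```text
time_s: 2.25
ee_pos: [0.4499, -0.0672, 0.1236]
eef_rot: [3.141, -0.001, 0.27]
force: [0.1, 0.9, -0.1]
grip_width: 0.0007
grip_force: 0.0
```

apply_moves --pt "255 0 0 -0.15 0 0 0" --pt "255 0 0 -0.15 0 0 0" --pt "255 0 0 -0.1 0 0 0" --pt "255 0 0 -0.1 0 0 0" --pt "255 0 0 -0.1 0 0 0" --pt "255 0 0 0 0 0 0"

```text
time_s: 2.85
ee_pos: [0.4494, -0.0666, 0.1163]
eef_rot: [-3.141, 0.0, 0.271]
force: [-0.4, 0.1, -0.5]
grip_width: 0.0006
grip_force: 0.0
```

apply_moves --pt "255 0 0 -0.1 0 0 0" --pt "255 0 0 -0.1 0 0 0" --pt "255 0 0 -0.1 0 0 0" --pt "255 0 0 0 0 0 0"

```text
time_s: 3.25
ee_pos: [0.4494, -0.0666, 0.1134]
eef_rot: [3.142, -0.0, 0.271]
force: [0.7, 0.3, 1.4]
grip_width: 0.0004
grip_force: 0.6
```

apply_moves --pt "255 0 0 -0.1 0 0 0" --pt "255 0 0 -0.1 0 0 0" --pt "255 0 0 -0.1 0 0 0" --pt "255 0 0 0 0 0 0"

```text
time_s: 3.65
ee_pos: [0.4494, -0.0666, 0.1103]
eef_rot: [-3.142, 0.0, 0.271]
force: [1.5, -0.2, 0.6]
grip_width: 0.0006
grip_force: 0.4
```

apply_moves --pt "255 0 0 -0.1 0 0 0" --pt "255 0 0 -0.1 0 0 0"

```text
time_s: 3.85
ee_pos: [0.4494, -0.0666, 0.1084]
eef_rot: [3.142, -0.0, 0.271]
force: [-0.2, 1.0, 3.8]
grip_width: 0.0006
grip_force: 1.7
```

apply_moves --pt "255 0 0 -0.1 0 0 0"

```text
time_s: 3.95
ee_pos: [0.4494, -0.0666, 0.1074]
eef_rot: [3.142, -0.0, 0.271]
force: [-0.4, 0.0, 3.4]
grip_width: 0.0006
grip_force: 1.7
```

apply_moves --pt "255 0 0 -0.05 0 0 0"

```text
time_s: 4.05
ee_pos: [0.4496, -0.0666, 0.1072]
eef_rot: [3.141, -0.0, 0.271]
force: [-3.1, 0.3, 13.0]
grip_width: 0.0005
grip_force: 6.1
```

apply_moves --pt "255 0 0 -0.03 0 0 0" --pt "255 0 0 0 0 0 0"

```text
time_s: 4.25
ee_pos: [0.4495, -0.0666, 0.1071]
eef_rot: [3.141, -0.0, 0.271]
force: [-3.2, 1.1, 12.9]
grip_width: 0.0003
grip_force: 5.7
```

apply_moves --pt "255 0 0 0.5 0 0 0" --pt "255 0 0 2 0 0 0" --pt "255 0 0 4 0 0 0" --pt "120 0 0 4 0 0 0" --pt "120 0 0 0 0 0 0" --pt "120 0 0 0 0 0 0"

```text
time_s: 4.85
ee_pos: [0.4494, -0.0666, 0.2117]
eef_rot: [3.141, -0.001, 0.271]
force: [-0.5, -0.1, -1.3]
grip_width: 0.0211
grip_force: 0.0
```

apply_moves --pt "120 0.7 -2.5 0 0 0 0" --pt "120 0.7 -2.5 0 0 0 0" --pt "120 0.8 -2.7 0 0 0 0" --pt "120 0 0 0 0 0 0" --pt "120 0 0 0 0 0 0"

```text
time_s: 5.35
ee_pos: [0.4708, -0.1435, 0.21]
eef_rot: [-3.14, 0.002, 0.27]
force: [0.8, 0.2, 0.0]
grip_width: 0.0497
grip_force: 0.0
```

```bash
python3 - <<'E'
from station import ctrl
import pickle; from h import *
from scipy.spatial.transform import Rotation as R
o=ctrl.get_obs();w=ctrl.camera('wrist');pickle.dump((o,w),open('w2.pkl','wb'))
T=np.eye(4);T[:3,:3]=R.from_euler('xyz',o['eef_rot']).as_matrix();T[:3,3]=o['ee_pos']
c=dict(K=w['K'],pose=T@w['hand_eye'])
im=w['img'].copy()
d=np.array([np.cos(1.84),np.sin(1.84)]);p=np.array([-d[1],d[0]])
for i in(-1,1):
  for j in (-1,1):
    xy=np.array([.471,-.1435])+d*.008*i+p*.026*j
    q=proj(c,[*xy,.134]);print(q.round(1)); cv2.circle(im,tuple(int(a) for a in q.round()),2,(0,255,0),-1)
q=proj(c,[.449,-.067,.082]);cv2.circle(im,tuple(int(a) for a in q.round()),2,(0,255,0),-1)
print(o['ee_pos'],o['grip_width'])
cv2.imwrite('pics/w2.png',im[...,::-1])
E
```

```text
[264.5 169.6]
[263.9 234.3]
[243.3 169.5]
[243.7 234.3]
[ 0.47081088 -0.14354527  0.21004464] 0.04971483255073811
```

View pics/w2.png

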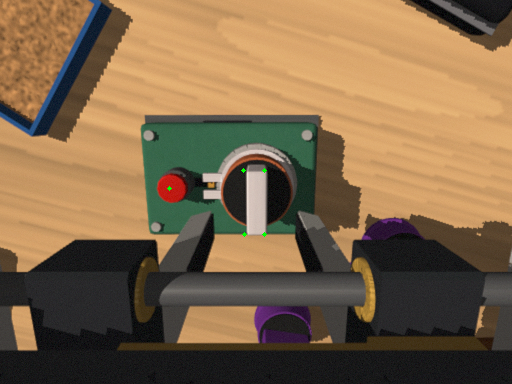

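The projected bar sits ~1–2 mm left of the seen bar (cols 247–267), and the button is visibly down. I'll shift 1 mm, descend and pinch gently.

apply_moves --pt "120 0.03 -0.1 -2 0 0 0" --pt "120 0 0 -3 0 0 0" --pt "120 0 0 -2 0 0 0" --pt "120 0 0 -1 0 0 0" --pt "160 0 0 0 0 0 0" --pt "160 0 0 0 0 0 0" --grip_force 8

```text
time_s: 6.0
ee_pos: [0.472, -0.1444, 0.1324]
eef_rot: [3.141, -0.001, 0.271]
force: [0.0, 0.7, 0.9]
grip_width: 0.0372
grip_force: 0.0
```

apply_moves --pt "225 0 0 0 0 0 0" --pt "225 0 0 0 0 0 0" --pt "225 0 0 0 0 0 0"

```text
time_s: 6.3
ee_pos: [0.4719, -0.1447, 0.1322]
eef_rot: [3.141, -0.001, 0.271]
force: [0.4, -0.1, 6.3]
grip_width: 0.0162
grip_force: 8.0
```

apply_moves --pt "255 0 0 0 0 0 0" --pt "255 0 0 0 0 0 0" --pt "255 0 0 0 0 0 0" --grip_force 25

```text
time_s: 6.6
ee_pos: [0.472, -0.1447, 0.1322]
eef_rot: [3.141, -0.001, 0.271]
force: [-1.0, 0.9, 6.3]
grip_width: 0.0161
grip_force: 25.0
```

```bash
python3 -c "
from station import ctrl
o=ctrl.get_obs();print(o['force'],o['moment'],o['grip_force'],o['qpos'])"
```

```text
[-1.04767475  0.94702539  6.28608028] [ 0.17561799  0.2250672  -0.04592596] 25.00108391046524 [-3.71698569e-01  2.84393903e-01  1.78671038e+00  8.38455125e-05
  1.06958858e+00  9.28330412e-01]
```

apply_moves --pt "255 0 0 0.03 0 0 0.04" --pt "255 0 0 0 0 0 0.04" --pt "255 0 0 0 0 0 0.04"

```text
time_s: 6.9
ee_pos: [0.4718, -0.1446, 0.1322]
eef_rot: [3.141, -0.0, 0.392]
force: [-0.8, -0.1, 3.0]
grip_width: 0.0157
grip_force: 25.0
```

```bash
echo "from station import ctrl
o=ctrl.get_obs();print(o['ee_pos'],o['eef_rot'],o['force'].round(1),o['moment'].round(2),o['grip_force'],o['qpos'].round(2))">s.py; python3 s.py
```

```text
[ 0.47182696 -0.14463359  0.13215266] [ 3.14138272e+00 -3.28261471e-04  3.92297692e-01] [-0.8 -0.1  3. ] [ 0.12 -0.   -0.06] 25.002116560935974 [-0.37  0.28  1.79  0.    1.07  0.81]
```

apply_moves --pt "255 0 0 0 0 0 0.07" --pt "255 0 0 0 0 0 0.07" --pt "255 0 0 0 0 0 0.07" --pt "255 0 0 0 0 0 0.07" --pt "255 0 0 0 0 0 0.07"

```text
time_s: 7.4
ee_pos: [0.4718, -0.1446, 0.1322]
eef_rot: [3.141, -0.0, 0.744]
force: [-0.6, 0.3, 3.1]
grip_width: 0.0157
grip_force: 25.0
```

apply_moves --pt "255 0 0 0 0 0 0.07" --pt "255 0 0 0 0 0 0.07" --pt "255 0 0 0 0 0 0.07" --pt "255 0 0 0 0 0 0.07" --pt "255 0 0 0 0 0 0.07"

```text
time_s: 7.9
ee_pos: [0.4718, -0.1446, 0.1322]
eef_rot: [3.141, -0.0, 1.094]
force: [-0.3, -0.2, 3.0]
grip_width: 0.0162
grip_force: 25.0
```

```bash
python3 s.py
```

```text
[ 0.47184757 -0.14464323  0.13218317] [ 3.14113545e+00 -1.11639262e-04  1.09360088e+00] [-0.3 -0.2  3. ] [ 0.07  0.03 -0.09] 25.002001225948334 [-0.37  0.28  1.79  0.    1.07  0.11]
```

apply_moves --pt "255 0 0 0 0 0 0.05" --pt "255 0 0 0 0 0 0.05" --pt "255 0 0 0 0 0 0.03" --grip_force 40

```text
time_s: 8.2
ee_pos: [0.4718, -0.1447, 0.1322]
eef_rot: [3.141, -0.0, 1.223]
force: [-0.5, -0.2, 3.6]
grip_width: 0.0157
grip_force: 40.0
```

```bash
python3 s.py
```

```text
[ 0.47183175 -0.14465065  0.13216488] [ 3.14117501e+00 -6.12964838e-05  1.22250370e+00] [-0.5 -0.2  3.6] [-0.   -0.01 -0.06] 40.002577900886536 [-0.37  0.28  1.79  0.    1.07 -0.02]
```

apply_moves --pt "255 0 0 0 0 0 0.03" --pt "255 0 0 0 0 0 0.03"

```text
time_s: 8.4
ee_pos: [0.4718, -0.1446, 0.1322]
eef_rot: [3.141, 0.0, 1.282]
force: [-0.4, 0.0, 5.9]
grip_width: 0.0158
grip_force: 40.0
```

```bash
python3 s.py
```

```text
[ 0.47182683 -0.14464079  0.13216662] [3.14117585e+00 4.23478002e-05 1.28244881e+00] [-0.4  0.   5.9] [ 0.06  0.   -0.05] 40.00399589538574 [-0.37  0.28  1.79 -0.    1.07 -0.08]
```

apply_moves --pt "255 0 0 0 0 0 0.03"

```text
time_s: 8.5
ee_pos: [0.4718, -0.1446, 0.1321]
eef_rot: [3.141, 0.0, 1.313]
force: [0.1, 0.3, 5.9]
grip_width: 0.0155
grip_force: 40.0
```

```bash
python3 s.py
```

```text
[ 0.47182712 -0.14463669  0.13214808] [3.14116630e+00 5.01047024e-05 1.31266855e+00] [0.1 0.3 5.9] [ 0.04  0.03 -0.07] 40.0041800737381 [-0.37  0.28  1.79 -0.    1.07 -0.11]
```

apply_moves --pt "255 0 0 0 0 0 0.03" --pt "255 0 0 0 0 0 0.03"

```text
time_s: 8.7
ee_pos: [0.4718, -0.1446, 0.1321]
eef_rot: [3.141, 0.0, 1.373]
force: [-1.5, 0.2, 6.1]
grip_width: 0.0159
grip_force: 40.0
```

```bash
python3 s.py
```

```text
[ 0.47177064 -0.14464221  0.13214169] [3.14133921e+00 5.58024450e-05 1.37265824e+00] [-1.5  0.2  6.1] [ 0.04  0.14 -0.11] 40.00552475452423 [-0.37  0.28  1.79 -0.    1.07 -0.17]
```

apply_moves --pt "255 0 0 0 0 0 0.03"

```text
time_s: 8.8
ee_pos: [0.4717, -0.1446, 0.1321]
eef_rot: [3.141, 0.0, 1.403]
force: [-0.7, 0.6, 6.0]
grip_width: 0.0157
grip_force: 40.0
```

```bash
python3 s.py
```

```text
[ 0.47174295 -0.14463301  0.13214511] [3.14143342e+00 4.46954815e-05 1.40266635e+00] [-0.7  0.6  6. ] [ 0.12  0.22 -0.07] 40.005959272384644 [-0.37  0.28  1.79 -0.    1.07 -0.2 ]
```

apply_moves --pt "255 0 0 0 0 0 0.03"

```text
time_s: 8.9
ee_pos: [0.4717, -0.1446, 0.1321]
eef_rot: [3.142, 0.0, 1.433]
force: [-2.0, -0.1, 6.9]
grip_width: 0.0158
grip_force: 40.0
```

```bash
python3 s.py
```

```text
[ 0.47169282 -0.14463047  0.13214617] [3.14153955e+00 6.29486287e-05 1.43263486e+00] [-2.  -0.1  6.9] [ 0.08  0.31 -0.12] 40.0066351890564 [-0.37  0.28  1.79 -0.    1.07 -0.23]
```

apply_moves --pt "255 0 0 0 0 0 0.03"

```text
time_s: 9.0
ee_pos: [0.4717, -0.1446, 0.1322]
eef_rot: [-3.142, 0.0, 1.463]
force: [-2.7, -0.5, 7.0]
grip_width: 0.0159
grip_force: 40.0
```

```bash
python3 s.py
```

```text
[ 0.47166818 -0.14464912  0.13216053] [-3.14154563e+00  1.07934965e-04  1.46263874e+00] [-2.7 -0.5  7. ] [ 0.02  0.4  -0.11] 40.00829458236694 [-0.37  0.28  1.79 -0.    1.07 -0.26]
```

apply_moves --pt "255 -0.03 0 0.02 0 0 0.03"

```text
time_s: 9.1
ee_pos: [0.4714, -0.1446, 0.1322]
eef_rot: [3.142, 0.0, 1.493]
force: [1.4, 0.5, 1.7]
grip_width: 0.0154
grip_force: 40.0
```

```bash
python3 s.py
```

```text
[ 0.47140791 -0.1446169   0.13216787] [3.14151488e+00 4.27425223e-05 1.49268922e+00] [1.4 0.5 1.7] [ 0.03 -0.27 -0.02] 40.00112056732178 [-0.37  0.28  1.79 -0.    1.07 -0.29]
```

apply_moves --pt "255 0 0 0 0 0 0.03"

```text
time_s: 9.2
ee_pos: [0.4714, -0.1446, 0.1322]
eef_rot: [3.142, 0.0, 1.523]
force: [-0.6, 0.7, 3.9]
grip_width: 0.0155
grip_force: 40.0
```

```bash
python3 s.py
```

```text
[ 0.47139031 -0.14460688  0.13215298] [3.14157171e+00 1.50471087e-05 1.52283080e+00] [-0.6  0.7  3.9] [-0.01 -0.03 -0.04] 40.00276565551758 [-0.37  0.28  1.79 -0.    1.07 -0.32]
```

apply_moves --pt "255 0 0 0 0 0 0.03"

```text
time_s: 9.3
ee_pos: [0.4714, -0.1446, 0.1322]
eef_rot: [3.142, 0.0, 1.553]
force: [-0.7, -0.2, 4.5]
grip_width: 0.0158
grip_force: 40.0
```

```bash
python3 s.py
```

```text
[ 0.47143087 -0.14462035  0.13218529] [3.14153038e+00 6.73819115e-05 1.55295665e+00] [-0.7 -0.2  4.5] [-0.    0.04 -0.04] 40.00316798686981 [-0.37  0.28  1.79 -0.    1.07 -0.35]
```

73.5° so far, still free. Continuing.

apply_moves --pt "255 0 0 0 0 0 0.03"

```text
time_s: 9.4
ee_pos: [0.4714, -0.1446, 0.1322]
eef_rot: [-3.142, 0.0, 1.583]
force: [-0.8, 0.6, 4.1]
grip_width: 0.0155
grip_force: 40.0
```

```bash
python3 s.py
```

```text
[ 0.47138986 -0.14462266  0.13216956] [-3.14151517e+00  5.92919982e-05  1.58312768e+00] [-0.8  0.6  4.1] [ 0.04  0.09 -0.08] 40.00364542007446 [-0.37  0.28  1.79 -0.    1.07 -0.38]
```

apply_moves --pt "255 0 0 0 0 0 0.03"

```text
time_s: 9.5
ee_pos: [0.4714, -0.1446, 0.1322]
eef_rot: [-3.141, -0.0, 1.613]
force: [-0.9, 0.6, 4.5]
grip_width: 0.0161
grip_force: 40.0
```

```bash
python3 s.py
```

```text
[ 0.47137075 -0.1446061   0.13216687] [-3.14146360e+00 -2.61932725e-05  1.61315922e+00] [-0.9  0.6  4.5] [ 0.04  0.13 -0.09] 40.004600286483765 [-0.37  0.28  1.79 -0.    1.07 -0.41]
```

apply_moves --pt "255 0 0 0 0 0 0.03"

```text
time_s: 9.6
ee_pos: [0.4713, -0.1446, 0.1322]
eef_rot: [-3.141, 0.0, 1.643]
force: [-1.7, -1.3, 5.4]
grip_width: 0.0156
grip_force: 40.0
```

```bash
python3 s.py
```

```text
[ 0.47133135 -0.14462908  0.13216743] [-3.14139707e+00  1.49906920e-05  1.64319406e+00] [-1.7 -1.3  5.4] [-0.1   0.24 -0.13] 40.00661373138428 [-0.37  0.28  1.79 -0.    1.07 -0.44]
```

apply_moves --pt "255 -0.02 0 0 0 0 0.03"

```text
time_s: 9.7
ee_pos: [0.4712, -0.1446, 0.1322]
eef_rot: [-3.142, 0.0, 1.673]
force: [-0.3, -0.7, 3.5]
grip_width: 0.0158
grip_force: 40.0
```

```bash
python3 s.py
```

```text
[ 0.47117859 -0.14463928  0.13215725] [-3.14152988e+00  2.66930586e-05  1.67322113e+00] [-0.3 -0.7  3.5] [-0.01 -0.02 -0.1 ] 40.003767013549805 [-0.37  0.28  1.79 -0.    1.07 -0.47]
```

apply_moves --pt "255 0 0 0 0 0 0.03"

```text
time_s: 9.8
ee_pos: [0.4712, -0.1446, 0.1322]
eef_rot: [-3.142, 0.0, 1.703]
force: [-1.3, 0.1, 3.8]
grip_width: 0.0156
grip_force: 40.0
```

```bash
python3 s.py
```

```text
[ 0.47119405 -0.14461599  0.1321742 ] [-3.14157851e+00  3.87024524e-05  1.70326345e+00] [-1.3  0.1  3.8] [ 0.04  0.16 -0.12] 40.00421226024628 [-0.37  0.28  1.79 -0.    1.07 -0.5 ]
```

apply_moves --pt "255 0 0 0 0 0 0.03"

```text
time_s: 9.9
ee_pos: [0.4712, -0.1446, 0.1322]
eef_rot: [-3.142, 0.0, 1.733]
force: [-1.4, -0.5, 5.6]
grip_width: 0.0157
grip_force: 40.0
```

```bash
python3 s.py
```

```text
[ 0.47118702 -0.14462722  0.13218505] [-3.14151611e+00  3.79503996e-05  1.73326294e+00] [-1.4 -0.5  5.6] [ 0.03  0.31 -0.13] 40.006590485572815 [-0.37  0.28  1.79 -0.    1.07 -0.53]
```

apply_moves --pt "255 -0.02 0 0 0 0 0.03"

```text
time_s: 10.0
ee_pos: [0.471, -0.1445, 0.1322]
eef_rot: [-3.142, -0.0, 1.763]
force: [-2.5, 1.1, 5.8]
grip_width: 0.0156
grip_force: 40.0
```

```bash
python3 s.py
```

```text
[ 0.47096879 -0.14450254  0.13215702] [-3.14153378e+00 -3.10983936e-04  1.76311093e+00] [-2.5  1.1  5.8] [ 0.46  0.26 -0.25] 40.022884011268616 [-0.37  0.28  1.79  0.    1.07 -0.56]
```

apply_moves --pt "255 0 0 0 0 0 0.03"

```text
time_s: 10.1
ee_pos: [0.4708, -0.1443, 0.1322]
eef_rot: [-3.141, -0.001, 1.793]
force: [-3.5, 4.4, 9.3]
grip_width: 0.0159
grip_force: 40.1
```

```bash
python3 s.py
```

```text
[ 0.47080762 -0.14428768  0.13218845] [-3.14115890e+00 -9.52656333e-04  1.79291711e+00] [-3.5  4.4  9.3] [ 0.91  0.78 -0.38] 40.06404519081116 [-0.37  0.28  1.79  0.    1.07 -0.59]
```

apply_moves --pt "255 0 0 0 0 0 0.02"

```text
time_s: 10.2
ee_pos: [0.4707, -0.1441, 0.1322]
eef_rot: [-3.141, -0.001, 1.813]
force: [-4.7, 4.4, 9.9]
grip_width: 0.0162
grip_force: 40.1
```

```bash
python3 s.py
```

```text
[ 0.47066802 -0.14409385  0.13220479] [-3.14087282e+00 -1.46054678e-03  1.81281181e+00] [-4.7  4.4  9.9] [ 1.15  1.01 -0.4 ] 40.098395347595215 [-0.37  0.28  1.79  0.    1.07 -0.61]
```

The stop is felt at ~88°: moment and side force are both rising. I'll ease back 2° to unload it, then lift slowly.

apply_moves --pt "255 0 0 0 0 0 -0.02" --pt "255 0 0 0 0 0 -0.02" --pt "255 0 0 0 0 0 0"

```text
time_s: 10.5
ee_pos: [0.4709, -0.1441, 0.1322]
eef_rot: [-3.141, -0.001, 1.771]
force: [-2.5, 3.4, 7.3]
grip_width: 0.0159
grip_force: 40.0
```

```bash
python3 s.py
```

```text
[ 0.47090104 -0.14407789  0.13217761] [-3.14134128e+00 -1.04913673e-03  1.77144139e+00] [-2.5  3.4  7.3] [ 0.93  0.35 -0.05] 40.00269412994385 [-0.37  0.28  1.79  0.    1.07 -0.57]
```

apply_moves --pt "255 0 0 0.1 0 0 0"

```text
time_s: 10.6
ee_pos: [0.4706, -0.1442, 0.1326]
eef_rot: [-3.141, -0.001, 1.772]
force: [-0.3, 2.1, -4.6]
grip_width: 0.0159
grip_force: 40.0
```

```bash
python3 s.py
```

```text
[ 0.47062449 -0.14415952  0.13255738] [-3.14053357e+00 -1.19616275e-03  1.77197636e+00] [-0.3  2.1 -4.6] [ 0.4   0.01 -0.06] 39.999457597732544 [-0.37  0.28  1.79  0.    1.07 -0.57]
```

apply_moves --pt "255 0 0 0.1 0 0 0"

```text
time_s: 10.7
ee_pos: [0.4705, -0.1443, 0.1334]
eef_rot: [-3.14, -0.001, 1.772]
force: [-0.3, 1.5, -4.7]
grip_width: 0.0157
grip_force: 40.0
```

apply_moves --pt "255 0 0 0.07 0 0 0"

```text
time_s: 10.8
ee_pos: [0.4706, -0.1444, 0.1343]
eef_rot: [-3.14, -0.001, 1.771]
force: [-1.0, 2.4, -4.7]
grip_width: 0.0156
grip_force: 40.0
```

apply_moves --pt "255 0 0 0.05 0 0 0"

```text
time_s: 10.9
ee_pos: [0.4707, -0.1444, 0.1349]
eef_rot: [-3.141, -0.001, 1.771]
force: [-1.6, 3.0, -5.4]
grip_width: 0.016
grip_force: 40.0
```

```bash
python3 s.py
```

```text
[ 0.47067097 -0.14438103  0.13493822] [-3.14059167e+00 -8.75642204e-04  1.77095376e+00] [-1.6  3.  -5.4] [ 0.7   0.23 -0.08] 40.001075863838196 [-0.37  0.28  1.79  0.    1.08 -0.57]
```

apply_moves --pt "255 -0.02 0.03 0.05 0 0 0"

```text
time_s: 11.0
ee_pos: [0.4706, -0.1442, 0.1356]
eef_rot: [-3.141, -0.0, 1.771]
force: [-0.2, 1.1, -4.9]
grip_width: 0.0159
grip_force: 40.0
```

apply_moves --pt "255 0 0 0.05 0 0 0"

```text
time_s: 11.1
ee_pos: [0.4707, -0.1442, 0.1363]
eef_rot: [-3.141, -0.0, 1.771]
force: [-0.9, 3.1, -4.6]
grip_width: 0.0156
grip_force: 40.0
```

apply_moves --pt "255 0 0 0.05 0 0 0"

```text
time_s: 11.2
ee_pos: [0.4708, -0.1443, 0.1368]
eef_rot: [-3.141, -0.0, 1.771]
force: [-2.2, 2.2, -4.5]
grip_width: 0.0161
grip_force: 40.0
```

apply_moves --pt "255 0 0 0.05 0 0 0"

```text
time_s: 11.3
ee_pos: [0.4708, -0.1443, 0.1374]
eef_rot: [3.142, -0.0, 1.771]
force: [-0.1, 2.3, -4.7]
grip_width: 0.0161
grip_force: 40.0
```

The lugs have passed the lips and only the drum's weight is carried. Lifting clear.

apply_moves --pt "255 -0.01 0.03 0.1 0 0 0" --pt "255 0 0 0.1 0 0 0" --pt "255 0 0 0.1 0 0 0" --pt "255 0 0 0.1 0 0 0"

```text
time_s: 11.7
ee_pos: [0.4709, -0.1442, 0.1417]
eef_rot: [3.141, 0.001, 1.771]
force: [-0.9, 0.4, -4.1]
grip_width: 0.0157
grip_force: 40.0
```

apply_moves --pt "255 0 0 0.15 0 0 0" --pt "255 0 0 0.15 0 0 0" --pt "255 0 0 0.2 0 0 0" --pt "255 0 0 0.2 0 0 0" --pt "255 0 0 0.2 0 0 0" --pt "255 0 0 0.2 0 0 0" --pt "255 0 0 0.5 0 0 0" --pt "255 0 0 1 0 0 0"

```text
time_s: 12.5
ee_pos: [0.4704, -0.1439, 0.1675]
eef_rot: [-3.141, -0.001, 1.771]
force: [0.3, -1.0, -3.5]
grip_width: 0.0156
grip_force: 40.0
```

```bash
python3 s.py
```

```text
[ 0.47044393 -0.143888    0.16745043] [-3.14060469e+00 -5.98978426e-04  1.77086340e+00] [ 0.3 -1.  -3.5] [-0.08 -0.11 -0.03] 39.99907314777374 [-0.37  0.24  1.76 -0.    1.15 -0.57]
```

apply_moves --pt "255 0 0 2 0 0 0" --pt "255 0 0 3 0 0 0" --pt "255 0.5 2 3 0 0 0" --pt "255 1 4 0 0 0 0" --pt "255 1 4 0 0 0 0" --pt "255 1 4 0 0 0 0" --pt "255 1 4 0 0 0 0" --pt "255 1 4 0 0 0 0" --pt "255 1 4 0 0 0 0" --pt "255 1 3 0 0 0 0"

```text
time_s: 13.5
ee_pos: [0.5458, 0.1483, 0.2482]
eef_rot: [3.141, -0.0, 1.772]
force: [-0.1, -0.4, -3.4]
grip_width: 0.0156
grip_force: 40.0
```

apply_moves --pt "255 0.5 0.4 0 0 0 0" --pt "255 0 0 0 0 0 0" --pt "255 0 0 0 0 0 0"

```text
time_s: 13.8
ee_pos: [0.5506, 0.1492, 0.2476]
eef_rot: [-3.141, 0.0, 1.77]
force: [-0.3, -0.4, -3.1]
grip_width: 0.016
grip_force: 40.0
```

```bash
python3 s.py; python3 - <<'E'
from station import ctrl
import cv2
from h import *
t=ctrl.camera('top');s=ctrl.camera('side')
a=cv2.resize(t['img'][140:240,130:300,::-1],(680,400),interpolation=2)
b=cv2.resize(s['img'][170:310,160:300,::-1],(400,400),interpolation=2)
cv2.imwrite('pics/mid.png',cv2.resize(np.hstack([a,b]),(800,296)))
E
```

```text
[0.55056629 0.1491679  0.24759508] [-3.14145658e+00  2.21258583e-04  1.77021843e+00] [-0.3 -0.4 -3.1] [-0.04 -0.06 -0.01] 39.99899983406067 [ 0.2   0.33  1.44 -0.    1.37  0.  ]
```

View pics/mid.png

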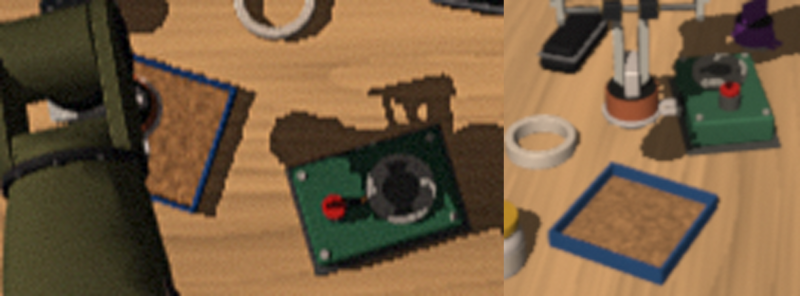

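The drum is upright in the jaws (side crop, (630,100)), the socket is empty and the tray lies below. Lowering.

apply_moves --pt "255 0 0 -3 0 0 0" --pt "255 0 0 -4 0 0 0" --pt "255 0 0 -4 0 0 0" --pt "255 0 0 -2.5 0 0 0" --pt "255 0 0 -1.5 0 0 0" --pt "255 0 0 -0.4 0 0 0" --pt "255 0 0 0 0 0 0"

```text
time_s: 14.6
ee_pos: [0.5511, 0.1498, 0.094]
eef_rot: [3.141, 0.0, 1.77]
force: [0.4, -0.1, -2.9]
grip_width: 0.0155
grip_force: 40.0
```

apply_moves --pt "255 0 0 -0.15 0 0 0" --pt "255 0 0 -0.1 0 0 0"

```text
time_s: 14.8
ee_pos: [0.5513, 0.1501, 0.092]
eef_rot: [3.14, 0.0, 1.771]
force: [-0.4, -0.2, -3.4]
grip_width: 0.0153
grip_force: 40.0
```

apply_moves --pt "255 0 0 -0.1 0 0 0"

```text
time_s: 14.9
ee_pos: [0.551, 0.1501, 0.0905]
eef_rot: [3.14, -0.0, 1.771]
force: [-0.3, 0.7, -3.6]
grip_width: 0.0158
grip_force: 40.0
```

apply_moves --pt "255 0 0 -0.05 0 0 0"

```text
time_s: 15.0
ee_pos: [0.5508, 0.15, 0.0896]
eef_rot: [3.141, 0.0, 1.771]
force: [-0.1, 0.1, -2.9]
grip_width: 0.0158
grip_force: 40.0
```

apply_moves --pt "255 0 0 -0.05 0 0 0" --pt "255 0 0 -0.05 0 0 0"

```text
time_s: 15.2
ee_pos: [0.5507, 0.15, 0.0884]
eef_rot: [3.141, 0.0, 1.771]
force: [0.2, 0.4, -3.8]
grip_width: 0.0156
grip_force: 40.0
```

apply_moves --pt "255 0 0 -0.05 0 0 0" --pt "255 0 0 -0.05 0 0 0"

```text
time_s: 15.4
ee_pos: [0.5507, 0.15, 0.0873]
eef_rot: [3.142, -0.0, 1.771]
force: [-0.2, 0.9, -3.2]
grip_width: 0.0157
grip_force: 40.0
```

apply_moves --pt "255 0 0 -0.05 0 0 0"

```text
time_s: 15.5
ee_pos: [0.5508, 0.15, 0.0872]
eef_rot: [3.141, -0.0, 1.771]
force: [-3.9, -1.5, 6.7]
grip_width: 0.0155
grip_force: 40.0
```

Contact is felt. Releasing and rising.

apply_moves --pt "255 0 0 0 0 0 0" --pt "205 0 0 0 0 0 0" --pt "170 0 0 0 0 0 0" --pt "120 0 0 0 0 0 0" --pt "120 0 0 0 0 0 0" --pt "120 0 0 0 0 0 0" --grip_force 5

```text
time_s: 16.1
ee_pos: [0.5507, 0.15, 0.0868]
eef_rot: [3.142, 0.0, 1.771]
force: [-0.4, 0.1, 0.0]
grip_width: 0.0467
grip_force: 0.0
```

apply_moves --pt "120 0 0 0.5 0 0 0" --pt "120 0 0 1.5 0 0 0" --pt "120 0 0 3 0 0 0" --pt "120 0 0 4 0 0 0" --pt "120 0 0 4 0 0 0" --pt "120 -3 -3 0 0 0 0" --pt "120 -4 -2.5 0 0 0 0" --pt "120 -4 -2.5 0 0 0 0" --pt "120 0 0 0 0 0 0" --pt "120 0 0 0 0 0 0"

```text
time_s: 17.1
ee_pos: [0.4409, 0.0698, 0.2185]
eef_rot: [3.139, 0.0, 1.77]
force: [-0.2, 0.0, -0.6]
grip_width: 0.0498
grip_force: 0.0
```

```bash
python3 s.py; python3 - <<'E'
from station import ctrl
import cv2
from h import *
s=ctrl.camera('side');w=ctrl.camera('wrist')
a=cv2.resize(s['img'][170:310,130:300,::-1],(486,400),interpolation=2)
b=cv2.resize(w['img'][:,:,::-1],(533,400))
cv2.imwrite('pics/end.png',cv2.resize(np.hstack([a,b]),(800,314)))
E
```

```text
[0.44087199 0.06978769 0.21848043] [3.13884156e+00 3.03310294e-04 1.76995349e+00] [-0.2  0.  -0.6] [-0.06 -0.1   0.  ] 0.0 [ 0.07  0.08  1.82  0.    1.25 -0.12]
```

View pics/end.png

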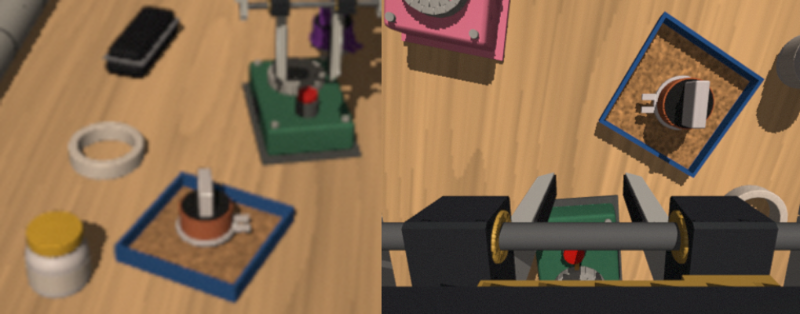

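The drum stands upright in the tray (side crop (205,215)). The tape, case and jar have not moved, and the button is still down.

```bash
python3 -c "
from station import ctrl
print(ctrl.hand_in())"
```

```text
the job is handed in; nothing more can be done
None
```

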